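Load the drill tray in reverse order

TASK

Move the four drill accessories from the row of white bins into the wooden tray, one to a bay and in reverse order: as seen from the robot, the one in the leftmost bin goes into the rightmost bay, the second from the left into the second from the right, and so on. Set each one down upright on the floor of its bay without dropping it, and leave the screw jar standing where it is.

Things in the scene. Friction and masses are not known exactly. Their poses are not given: they have to be found in the camera images.
- saw_large: large hole saw on its arbor, teeth down: a grey cup 40 mm across and 38 mm high. On top stands a plain round steel shank 12 mm across and 36 mm long, on the same axis, to be gripped from above. Origin at the centre of the underside, z up along the axis. It stands upright, 74 mm tall in all, about 0.16 kg.
- saw_small: small hole saw on its arbor, teeth down: a grey cup 26 mm across and 38 mm high. On top stands a plain round steel shank 12 mm across and 36 mm long, on the same axis, to be gripped from above. Origin at the centre of the underside, z up along the axis. It stands upright, 74 mm tall in all, about 0.1 kg.
- core_bit: core bit: a smooth bright aluminium barrel 28 mm across and 58 mm high with a dark rim at its foot. On top stands a plain round steel shank 12 mm across and 36 mm long, on the same axis, to be gripped from above. Origin at the centre of the underside, z up along the axis. It stands upright, 94 mm tall in all, about 0.15 kg.
- socket: dark steel impact socket on an adapter: 34 mm across for its lower 28 mm, then a 24 mm neck up to 48 mm. On top stands a plain round steel shank 12 mm across and 36 mm long, on the same axis, to be gripped from above. Origin at the centre of the underside, z up along the axis. It stands upright, 84 mm tall in all, about 0.18 kg.
- bin1: one of four alike square white plastic bins, 66 by 66 mm outside, 14 mm high, walls and floor 3 mm thick, fixed side by side (68 mm apart, row along their y) on a steel rail 6 mm thick lying on the bench. Origin at the centre of its underside, 6 mm above the bench; y points along the row, to the left as seen from the robot, z up. At the start the large hole saw stands in it, up to 5 mm off its centre.
- bin2: one of four alike square white plastic bins, 66 by 66 mm outside, 14 mm high, walls and floor 3 mm thick, fixed side by side (68 mm apart, row along their y) on a steel rail 6 mm thick lying on the bench. Origin at the centre of its underside, 6 mm above the bench; y points along the row, to the left as seen from the robot, z up. At the start the small hole saw stands in it, up to 5 mm off its centre.
- bin3: one of four alike square white plastic bins, 66 by 66 mm outside, 14 mm high, walls and floor 3 mm thick, fixed side by side (68 mm apart, row along their y) on a steel rail 6 mm thick lying on the bench. Origin at the centre of its underside, 6 mm above the bench; y points along the row, to the left as seen from the robot, z up. At the start the core bit stands in it, up to 5 mm off its centre.
- bin4: one of four alike square white plastic bins, 66 by 66 mm outside, 14 mm high, walls and floor 3 mm thick, fixed side by side (68 mm apart, row along their y) on a steel rail 6 mm thick lying on the bench. Origin at the centre of its underside, 6 mm above the bench; y points along the row, to the left as seen from the robot, z up. At the start the impact socket stands in it, up to 5 mm off its centre.
- tray: low wooden tray, empty at the start, fixed on the bench: 78 mm (x) by 277 mm (y) outside, walls and dividers 5 mm thick and 18 mm high above the bench, floor 6 mm above the bench. Four bays in a row along y, 63 mm (y) by 68 mm (x) inside, their centres at x = 0 and y = -102, -34, 34 and 102 mm. Origin at the centre of its underside; y along the row, to the left as seen from the robot, z up.
- jar: pale jar of screws with a black cap, 68 mm across, 90 mm high, standing loose on the bench to the right of the work. Origin at the centre of its underside. Not to be moved.
Things that resemble listed ones, but are neither listed nor needed, are in the scene too. Leave any blue look-alike of the saw_large alone.

How it is judged (in metres and radians):
At the end, for the whole second after the job is handed in: Each of the four accessories is in the bay that mirrors its bin (leftmost bin to rightmost bay and so on; centre within 22 mm of the bay's centre along the row and 24 mm across it), its foot on the tray's floor (within about 3 mm), upright within 0.1 rad, at rest and released (((y of each of bin2, bin3, bin4 in the frame of bin1 below 0 m and y of saw_large in the frame of tray between -0.124 and -0.08 m) or (y of each of bin2, bin3 in the frame of bin1 below 0 m and y of bin4 in the frame of bin1 above 0 m and y of saw_large in the frame of tray between -0.056 and -0.012 m) or (y of each of bin2, bin4 in the frame of bin1 below 0 m and y of bin3 in the frame of bin1 above 0 m and y of saw_large in the frame of tray between -0.056 and -0.012 m) or (y of bin2 in the frame of bin1 below 0 m and y of each of bin3, bin4 in the frame of bin1 above 0 m and y of saw_large in the frame of tray between 0.012 and 0.056 m) or (y of bin2 in the frame of bin1 above 0 m and y of each of bin3, bin4 in the frame of bin1 below 0 m and y of saw_large in the frame of tray between -0.056 and -0.012 m) or (y of each of bin2, bin4 in the frame of bin1 above 0 m and y of bin3 in the frame of bin1 below 0 m and y of saw_large in the frame of tray between 0.012 and 0.056 m) or (y of each of bin2, bin3 in the frame of bin1 above 0 m and y of bin4 in the frame of bin1 below 0 m and y of saw_large in the frame of tray between 0.012 and 0.056 m) or (y of each of bin2, bin3, bin4 in the frame of bin1 above 0 m and y of saw_large in the frame of tray between 0.08 and 0.124 m)) and x of saw_large in the frame of tray between -0.024 and 0.024 m and z of saw_large in the frame of tray between 0.003 and 0.01 m and angle between each of saw_large, saw_small, core_bit, socket's own z axis and vertical below 0.1 rad and linear speed of each of saw_large, saw_small, core_bit, socket below 0.02 m/s and angular speed of each of saw_large, saw_small, core_bit, socket below 0.2 rad/s and ((y of each of bin1, bin3, bin4 in the frame of bin2 below 0 m and y of saw_small in the frame of tray between -0.124 and -0.08 m) or (y of each of bin1, bin3 in the frame of bin2 below 0 m and y of bin4 in the frame of bin2 above 0 m and y of saw_small in the frame of tray between -0.056 and -0.012 m) or (y of each of bin1, bin4 in the frame of bin2 below 0 m and y of bin3 in the frame of bin2 above 0 m and y of saw_small in the frame of tray between -0.056 and -0.012 m) or (y of bin1 in the frame of bin2 below 0 m and y of each of bin3, bin4 in the frame of bin2 above 0 m and y of saw_small in the frame of tray between 0.012 and 0.056 m) or (y of bin1 in the frame of bin2 above 0 m and y of each of bin3, bin4 in the frame of bin2 below 0 m and y of saw_small in the frame of tray between -0.056 and -0.012 m) or (y of each of bin1, bin4 in the frame of bin2 above 0 m and y of bin3 in the frame of bin2 below 0 m and y of saw_small in the frame of tray between 0.012 and 0.056 m) or (y of each of bin1, bin3 in the frame of bin2 above 0 m and y of bin4 in the frame of bin2 below 0 m and y of saw_small in the frame of tray between 0.012 and 0.056 m) or (y of each of bin1, bin3, bin4 in the frame of bin2 above 0 m and y of saw_small in the frame of tray between 0.08 and 0.124 m)) and x of saw_small in the frame of tray between -0.024 and 0.024 m and z of saw_small in the frame of tray between 0.003 and 0.01 m and ((y of each of bin1, bin2, bin4 in the frame of bin3 below 0 m and y of core_bit in the frame of tray between -0.124 and -0.08 m) or (y of each of bin1, bin2 in the frame of bin3 below 0 m and y of bin4 in the frame of bin3 above 0 m and y of core_bit in the frame of tray between -0.056 and -0.012 m) or (y of each of bin1, bin4 in the frame of bin3 below 0 m and y of bin2 in the frame of bin3 above 0 m and y of core_bit in the frame of tray between -0.056 and -0.012 m) or (y of bin1 in the frame of bin3 below 0 m and y of each of bin2, bin4 in the frame of bin3 above 0 m and y of core_bit in the frame of tray between 0.012 and 0.056 m) or (y of bin1 in the frame of bin3 above 0 m and y of each of bin2, bin4 in the frame of bin3 below 0 m and y of core_bit in the frame of tray between -0.056 and -0.012 m) or (y of each of bin1, bin4 in the frame of bin3 above 0 m and y of bin2 in the frame of bin3 below 0 m and y of core_bit in the frame of tray between 0.012 and 0.056 m) or (y of each of bin1, bin2 in the frame of bin3 above 0 m and y of bin4 in the frame of bin3 below 0 m and y of core_bit in the frame of tray between 0.012 and 0.056 m) or (y of each of bin1, bin2, bin4 in the frame of bin3 above 0 m and y of core_bit in the frame of tray between 0.08 and 0.124 m)) and x of core_bit in the frame of tray between -0.024 and 0.024 m and z of core_bit in the frame of tray between 0.003 and 0.01 m and ((y of each of bin1, bin2, bin3 in the frame of bin4 below 0 m and y of socket in the frame of tray between -0.124 and -0.08 m) or (y of each of bin1, bin2 in the frame of bin4 below 0 m and y of bin3 in the frame of bin4 above 0 m and y of socket in the frame of tray between -0.056 and -0.012 m) or (y of each of bin1, bin3 in the frame of bin4 below 0 m and y of bin2 in the frame of bin4 above 0 m and y of socket in the frame of tray between -0.056 and -0.012 m) or (y of bin1 in the frame of bin4 below 0 m and y of each of bin2, bin3 in the frame of bin4 above 0 m and y of socket in the frame of tray between 0.012 and 0.056 m) or (y of bin1 in the frame of bin4 above 0 m and y of each of bin2, bin3 in the frame of bin4 below 0 m and y of socket in the frame of tray between -0.056 and -0.012 m) or (y of each of bin1, bin3 in the frame of bin4 above 0 m and y of bin2 in the frame of bin4 below 0 m and y of socket in the frame of tray between 0.012 and 0.056 m) or (y of each of bin1, bin2 in the frame of bin4 above 0 m and y of bin3 in the frame of bin4 below 0 m and y of socket in the frame of tray between 0.012 and 0.056 m) or (y of each of bin1, bin2, bin3 in the frame of bin4 above 0 m and y of socket in the frame of tray between 0.08 and 0.124 m)) and x of socket in the frame of tray between -0.024 and 0.024 m and z of socket in the frame of tray between 0.003 and 0.01 m); the robot touches nothing.
It fails at once if the saw large falls freely (faster than 0.7 m/s while the fingers do not touch it: a drop of about 25 mm) (linear speed of saw_large above 0.7 m/s and contact force between the fingers and saw_large below 0.05 N).
It fails at once if the saw small falls freely (faster than 0.7 m/s while the fingers do not touch it: a drop of about 25 mm) (linear speed of saw_small above 0.7 m/s and contact force between the fingers and saw_small below 0.05 N).
It fails at once if the core bit falls freely (faster than 0.7 m/s while the fingers do not touch it: a drop of about 25 mm) (linear speed of core_bit above 0.7 m/s and contact force between the fingers and core_bit below 0.05 N).
It fails at once if the socket falls freely (faster than 0.7 m/s while the fingers do not touch it: a drop of about 25 mm) (linear speed of socket above 0.7 m/s and contact force between the fingers and socket below 0.05 N).
It fails at once if the screw jar is moved by more than 20 mm or tipped (distance of jar from where it was at the start of the episode above 0.02 m or angle between jar's own z axis and vertical above 0.3 rad).
It also fails if it takes over 90 s, if anything falls off the work surface, if the arm or the gripper's body presses on something with over 40 N, if the wrist force passes 120 N, or if a joint passes its speed limit or range.

ROBOT

A 6-joint arm with a two-finger parallel gripper is mounted at the origin on the work surface. World frame = base frame: x ahead of the robot, y to its left, z up, the work surface at z = 0. Lengths are in mm, angles in rad, forces in N, time in s.
With the tool pointing down it reaches from about 350 to 875 mm from the base axis. Payload 4.2 kg.
Tool frame: the origin (TCP) lies at the very end of the fingers, on their centre line; the grasp point (between the pads) lies 19 mm behind it; z points along the fingers, y is the line along which they close (so a half turn about z gives the same grasp; the last joint's range is limited). The gripper opens to 85 mm and grips with 20 to 120 N. Pads are 22 mm wide; open, the fingers measure 114 mm over their backs; the gripper's body (76 mm by 85 mm) begins 54 mm behind the grasp point. The pads swing forward as they close: fully open they stand 13 mm farther back than shut.
Start: joints at [1.562, 0.385, 0.008, 0, -1.194, -0.259], TCP at [165.35, 602.709, 231.312] pointing down, gripper open.
Joint ranges: [-3.14, 3.14], [-1.21, 2.06], [-1.07, 1.41], [-3.16, 2.05], [-2.99, -0.16], [-3.1, 3.1]. Speed limits (rad/s): [2.79, 2.79, 3.14, 3.14, 3.14, 3.14].

INTERFACE

Orientations are given as a unit quaternion [x, y, z, w].
In Python, from bench import arm gives the robot as it stands.
- The arm moves only by the tool servo_tool, never from a script. Its argument "rows" is a list that holds one entry, the list of rows, each a list of 7 numbers: the finger opening in mm, from 0 to 85.4, then the shift along the tool's x, y, z in mm, then the turn, a rotation vector about the tool's x, y, z in rad. A call has 1 to 10 rows; each row is the pose to reach, as a shift and turn from the pose commanded when the call began, along the tool's axes at that moment; what a row does not reach only later rows make up. A row lasts 1/8 s, in which the tool goes at most 62.5 mm and 10.7 degrees, less where a joint would pass 70% of its speed; a pose out of reach is approached as far as the arm can. A call with a gripper value outside its range is refused whole. The fingers move at their own pace and stop on an object; the grip force is fixed at half the most. Time passes only in rows, so rows that repeat a pose let the fingers close. It gives the time, the measured TCP pose, the force, the opening and the grip force at its end, in the units of the state.
- arm.read_state(): the state, without advancing time (a new reading comes with each control period).
- arm.get_image(name): name is "scene" or "top" or "wrist"; returns the picture (384x512x3 uint8, red, green, blue); there is no depth.
- arm.camera_params(name): a dict with "intrinsics" (3x3 intrinsics, pixels), "R" (3x3) and "t" (3): a world point X has camera coordinates R X + t. Camera axes: x right, y down, z forward; pixel columns grow to the right and rows downward; lengths in mm; the calibration is good to about 2 mm. The wrist camera is an equidistant fisheye: a pixel r from the principal point sees the ray r / f radians off the axis. A picture is of the moment at which its call begins: read the wrist's pose just before it. camera_params takes no time and is no camera call; for the wrist camera it gives the pose at the moment of the call.
- arm.job_done(): hands the job in; it is judged then, once.
The state is a dict: "clock": time; "joints": joint angles; "joint_vel": joint speeds; "joint_efforts": joint torques, N m; "position": TCP position; "ee_rot": TCP orientation; "contact_force": force on the tool from outside, world axes, zero at the start; "wrist_torque": the same for the moment, N m; "gripper_width": finger opening in mm; "grasp_force": force on a finger pad.
Only numpy, scipy, OpenCV 4.12 (cv2) and the standard library are available. Lean on these libraries where they do the work, as an engineer would, in place of code of your own. Each camera call takes 0.05 s, during which the arm holds its last target. There are 200 camera calls.

## Working session

There is one attempt and no reset: what is moved stays moved. The work goes in short steps, Python scripts to look and compute and a tool call to move; the robot and the scene stay as the last step left them, time stands still between calls to the robot, and variables do not carry over. Pictures are saved under pics/ and viewed, at most 14 in all, crops included, and the job is handed in when it is done.

Besides the shell and the picture viewer there is one more tool, called after "Request:" by a JSON object that holds its "fn" and its "kwargs", one argument or row to a line. servo_tool: Moves the arm, as the interface text tells. Its arguments: {"type":"object","properties":{"rows":{"type":"array"}},"required":["rows"]}

```bash
mkdir -p pics; cat > h.py <<'E'
import numpy as np,cv2
from bench import arm
def save(n,f):
    p=arm.camera_params(n); im=arm.get_image(n); cv2.imwrite('pics/'+f,im[:,:,::-1]); np.savez('pics/'+f+'.npz',K=p['intrinsics'],R=p['R'],t=p['t']); return im
E
python3 - <<'E'
from h import *
for n in ['scene','top','wrist']:
    save(n,n+'0.png'); p=arm.camera_params(n); print(n,np.round(p['intrinsics'],1).tolist(),np.round(p['R'],3).tolist(),np.round(p['t'],0).tolist())
a=[cv2.imread(f'pics/{n}0.png') for n in ['scene','top']]
cv2.imwrite('pics/a.png',cv2.resize(np.vstack(a),(512,768))[:, :][:768]) 
s=arm.read_state();print({k:np.round(s[k],3).tolist() for k in s})
E
```

```text
scene [[417.0, 0.0, 258.1], [0.0, 417.0, 191.3], [0.0, 0.0, 1.0]] [[0.575, 0.818, -0.013], [0.646, -0.463, -0.607], [-0.502, 0.34, -0.795]] [-188.0, -369.0, 1156.0]
top [[386.0, 0.0, 262.7], [0.0, 386.0, 198.2], [0.0, 0.0, 1.0]] [[0.025, -0.999, 0.043], [-0.986, -0.032, -0.165], [0.166, -0.039, -0.985]] [-162.0, 498.0, 845.0]
wrist [[297.3, 0.0, 254.1], [0.0, 297.3, 189.0], [0.0, 0.0, 1.0]] [[-0.264, -0.964, 0.001], [-0.926, 0.254, 0.278], [-0.268, 0.072, -0.961]] [624.0, -36.0, 380.0]
{'clock': 0.15, 'joints': [1.562, 0.385, 0.007, -0.0, -1.194, -0.259], 'joint_vel': [0.001, -0.003, 0.004, 0.004, 0.0, 0.002], 'joint_efforts': [0.0, -39.268, 18.858, 4.189, -0.003, 0.0], 'position': [165.259, 602.309, 230.497], 'ee_rot': [0.991, -0.134, -0.0, 0.001], 'contact_force': [0.176, -0.662, 0.353], 'wrist_torque': [-0.024, 0.001, -0.02], 'grasp_force': 0.0, 'gripper_width': 85.806}
```

View pics/top0.png

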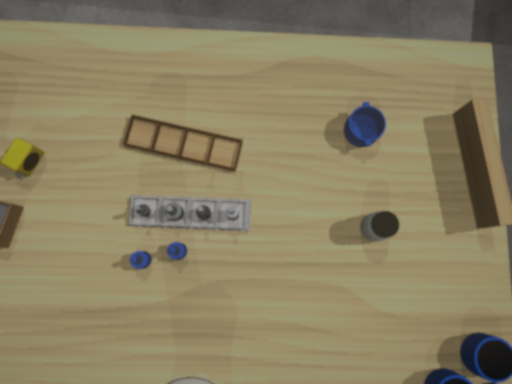

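View pics/scene0.png

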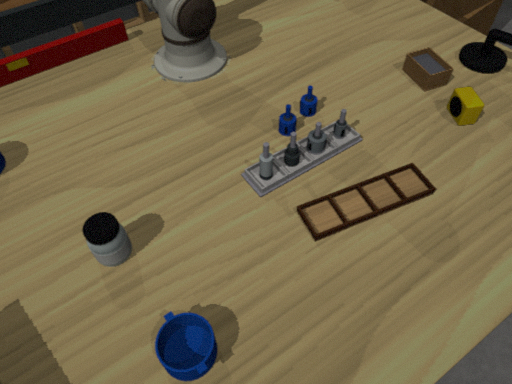

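View pics/wrist0.png

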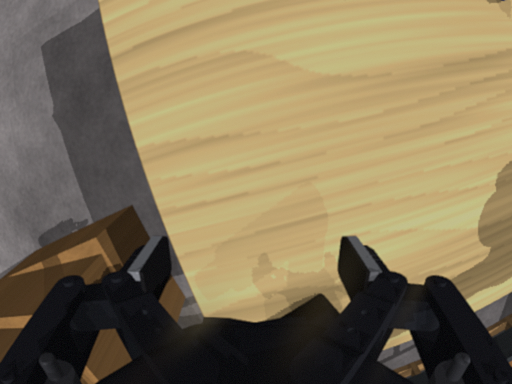

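The top view shows the bin row at about (143..233, 212) and the tray bays at (142,133) to (225,153). Two blue look-alikes stand nearer the robot, and the jar is at (380,225). I'll enlarge both views.

```bash
python3 - <<'E'
import cv2,numpy as np
a=cv2.imread('pics/top0.png')[105:275,115:260]; b=cv2.imread('pics/scene0.png')[80:240,235:440]
cv2.imwrite('pics/c1.png',cv2.resize(a,None,fx=3.5,fy=3.5,interpolation=2)) 
cv2.imwrite('pics/c2.png',cv2.resize(b,None,fx=3.5,fy=3.5,interpolation=2))
E
```

```text
(no output)
```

View pics/c1.png

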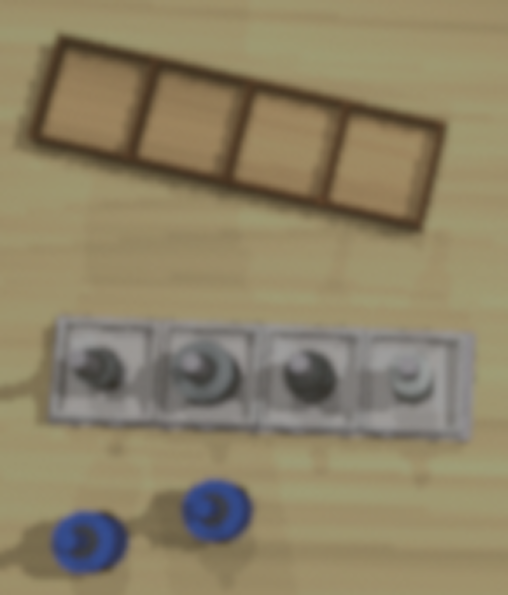

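View pics/c2.png

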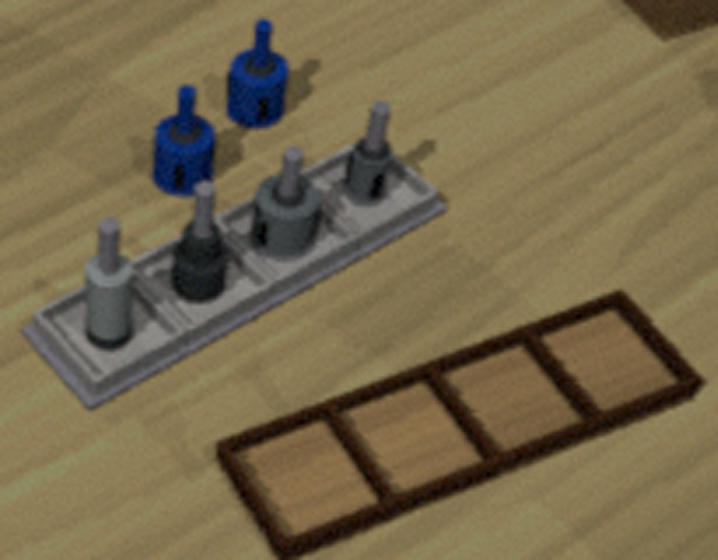

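Left to right, the items are saw_small, saw_large, socket and core_bit. I'll triangulate the shank tips and the tray corners from both crops.

```bash
cat >> h.py <<'E'
def P(f):
    d=np.load('pics/'+f+'.npz'); return d['K']@np.c_[d['R'],d['t']]
def tri(ut,us):
    a=(np.array(ut,float)+.5)/3.5-.5+[115,105]; b=(np.array(us,float)+.5)/3.5-.5+[235,80]
    X=cv2.triangulatePoints(P('top0.png'),P('scene0.png'),a.T,b.T); return (X[:3]/X[3]).T
E
python3 - <<'E'
from h import *
print('tips',tri([(75,367),(190,363),(298,362),(405,366)],[(380,107),(293,153),(205,187),(110,225)]).round(0).tolist())
c=tri([(62,37),(445,122),(420,230),(35,140)],[(700,382),(285,557),(220,447),(620,293)])
print('tray',c.round(0).tolist(),c.mean(0))
y=(c[0]+c[3]-c[1]-c[2])/2; print(np.linalg.norm(y),np.arctan2(-y[0],y[1]))
u=y[:2]/np.linalg.norm(y[:2])
for k in (102,34,-34,-102): print(k,(c.mean(0)[:2]+k*u).round(0))
print('bincorners',tri([(58,318),(475,333),(468,440),(50,422)],[(445,208),(93,405),(28,332),(380,143)]).round(0).tolist())
E
```

```text
tips [[464.0, 130.0, 76.0], [467.0, 58.0, 81.0], [468.0, -11.0, 93.0], [467.0, -77.0, 100.0]]
tray [[703.0, 175.0, 15.0], [652.0, -94.0, 11.0], [575.0, -79.0, 11.0], [628.0, 188.0, 15.0]] [639.46651238  47.627693    12.83701779]
273.01927285299973 -0.1925822965827461
102 [659. 148.]
34 [646.  81.]
-34 [633.  14.]
-102 [620. -52.]
bincorners [[506.0, 165.0, 2.0], [505.0, -118.0, 6.0], [432.0, -116.0, -0.0], [437.0, 166.0, 6.0]]
```

Request:
{"fn": "servo_tool", "kwargs": {
  "rows": [
    [[40,41,45,3,0,0,0],[40,82,90,6,0,0,0],[40,123,135,9,0,0,0],[40,164,180,12,0,0,0],[40,205,225,15,0,0,0],[40,246,270,18,0,0,0],[40,287,315,21,0,0,0],[40,328,360,24,0,0,0],[40,369,405,27,0,0,0],[40,410,450,30,0,0,0]]
  ]
}}

```text
clock: 1.4
position: [442.2, 58.4, 201.4]
ee_rot: [0.991, -0.133, 0.0, -0.0]
contact_force: [1.4, 0.2, -1.0]
gripper_width: 40.4
grasp_force: 0.0
```

```bash
python3 - <<'E'
from h import *
save('wrist','w1.png'); s=arm.read_state();print({k:np.round(s[k],3).tolist() for k in ['clock','joints','position','ee_rot','gripper_width']})
E
```

```text
{'clock': 1.45, 'joints': [0.486, 0.107, -0.453, 0.002, -1.012, 0.809], 'position': [443.676, 53.284, 200.733], 'ee_rot': [0.991, -0.137, -0.0, 0.001], 'gripper_width': 39.962}
```

View pics/w1.png

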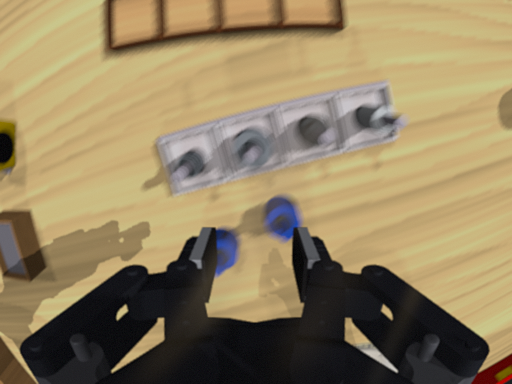

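The arm was still swaying, so the picture is blurred; I need settle rows. Next I hover over saw_small and look from close by.

Request:
{"fn": "servo_tool", "kwargs": {
  "rows": [
    [[40,2,-37,20,0,0,0],[40,4,-74,40,0,0,0],[40,4,-74,50,0,0,0],[40,4,-74,50,0,0,0],[40,4,-74,50,0,0,0],[40,4,-74,50,0,0,0],[40,4,-74,50,0,0,0],[40,4,-74,50,0,0,0]]
  ]
}}

```text
clock: 2.45
position: [465.2, 130.5, 151.6]
ee_rot: [0.991, -0.134, 0.0, -0.0]
contact_force: [-0.9, -0.4, 0.1]
gripper_width: 40.1
grasp_force: 0.0
```

```bash
python3 - <<'E'
from h import *
s=arm.read_state();print({k:np.round(s[k],3).tolist() for k in ['clock','position','ee_rot','contact_force','gripper_width']})
save('wrist','w2.png')
E
```

```text
{'clock': 2.45, 'position': [465.153, 130.482, 151.639], 'ee_rot': [0.991, -0.134, 0.0, -0.0], 'contact_force': [-0.936, -0.363, 0.125], 'gripper_width': 40.099}
```

View pics/w2.png

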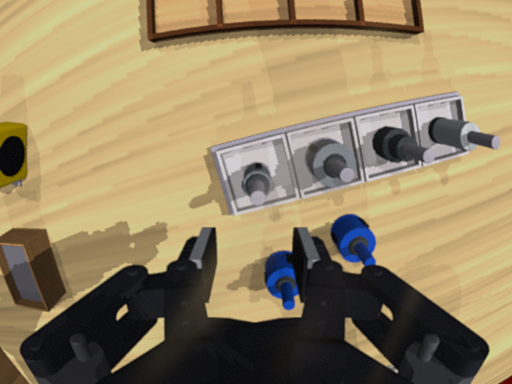

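Sharp now: shank tips at (258,196), (346,174), (427,155) and (490,141). The tray's near wall runs from (150,40) to (422,32).

```bash
cat >> h.py <<'E'
def ray(f,uv):
    d=np.load('pics/'+f+'.npz'); K,R,t=d['K'],d['R'],d['t']; C=-R.T@t
    q=(np.array(uv,float)-K[:2,2])/K[0,0]
    if f[0]=='w':
        r=np.linalg.norm(q); v=np.r_[q/r*np.sin(r),np.cos(r)]
    else: v=np.r_[q,1]
    return C,R.T@v/np.linalg.norm(v)
def plane(f,uv,z):
    C,v=ray(f,uv); return C+v*(z-C[2])/v[2]
def two(*fu):
    A=0;b=0
    for f,u in fu:
        C,v=ray(f,u); M=np.eye(3)-np.outer(v,v); A=A+M; b=b+M@C
    return np.linalg.solve(A,b)
def toolshift(target):
    s=arm.read_state(); from scipy.spatial.transform import Rotation as Q
    return Q.from_quat(s['ee_rot']).inv().apply(np.array(target)-s['position']).round(1)
E
python3 - <<'E'
from h import *
T=[(258,196),(346,174),(427,155),(490,141)]
S=(np.array([(380,107),(293,153),(205,187),(110,225)])+.5)/3.5-.5+[235,80]
U=(np.array([(75,367),(190,363),(298,362),(405,366)])+.5)/3.5-.5+[115,105]
for w,s,u,z in zip(T,S,U,(83,83,93,103)):
    print(plane('w2.png',w,z).round(1),plane('top0.png',u,z).round(1),plane('scene0.png',s,z).round(1),two(('w2.png',w),('scene0.png',s),('top0.png',u)).round(1))
print('tray near corners',plane('w2.png',(150,40),18),plane('w2.png',(422,32),18))
E
```

```text
[468.3 125.9  83. ] [462.1 127.4  83. ] [468.9 125.4  83. ] [464.9 128.2  77.7]
[467.4  57.   83. ] [466.8  57.2  83. ] [468.8  56.   83. ] [467.2  57.1  81.6]
[468.2 -10.   93. ] [468.2 -10.7  93. ] [468.3 -10.9  93. ] [468.1 -10.5  92.5]
[468.3 -72.2 103. ] [466.4 -76.9 103. ] [468.5 -78.7 103. ] [466.5 -76.6  99.2]
tray near corners [625.37274458 188.99944037  18.        ] [572.56760266 -78.38353405  18.        ]
```

Request:
{"fn": "servo_tool", "kwargs": {
  "rows": [
    [[40,4,4,25,0,0,0],[40,4,4,55,0,0,0],[40,4,4,80,0,0,0],[40,4,4,97,0,0,0],[40,4,4,97,0,0,0],[0,4,4,97,0,0,0],[0,4,4,97,0,0,0],[0,4,4,97,0,0,0],[0,4,4,97,0,0,0],[0,4,4,97,0,0,0]]
  ]
}}

```text
clock: 3.75
position: [468.6, 126.1, 55.2]
ee_rot: [0.991, -0.133, 0.001, -0.001]
contact_force: [-1.6, -0.1, 6.8]
gripper_width: 10.1
grasp_force: 58.6
```

Request:
{"fn": "servo_tool", "kwargs": {
  "rows": [
    [[0,0,0,-10,0,0,0],[0,0,0,-30,0,0,0],[0,0,0,-55,0,0,0],[0,0,0,-80,0,0,0],[0,0,0,-95,0,0,0],[0,0,0,-100,0,0,0],[0,0,0,-100,0,0,0],[0,0,0,-100,0,0,0]]
  ]
}}

```text
clock: 4.75
position: [467.3, 125.3, 153.5]
ee_rot: [0.991, -0.134, -0.001, 0.001]
contact_force: [0.1, -0.4, -1.3]
gripper_width: 10.1
grasp_force: 58.4
```

```bash
python3 - <<'E'
from h import *
print(toolshift((619,-52,151)),arm.read_state()['position'])
save('wrist','w3.png')
E
```

```text
[193.2 130.8   2.4] [467.31642284 125.3329529  153.46781219]
```

View pics/w3.png

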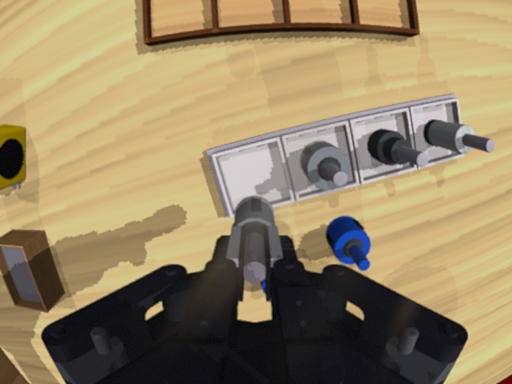

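saw_small is held upright. Carrying it over the rightmost bay.

Request:
{"fn": "servo_tool", "kwargs": {
  "rows": [
    [[0,12,8,0,0,0,0],[0,43,29,0,0,0,0],[0,85,57,0,0,0,0],[0,127,86,0,0,0,0],[0,163,110,0,0,0,0],[0,185,125,0,0,0,0],[0,193,131,0,0,0,0],[0,193,131,0,0,0,0],[0,193,131,0,0,0,0],[0,193,131,0,0,0,0]]
  ]
}}

```text
clock: 6.05
position: [619.0, -51.0, 154.6]
ee_rot: [0.991, -0.133, 0.0, -0.0]
contact_force: [-0.0, -0.7, -0.9]
gripper_width: 9.8
grasp_force: 58.5
```

```bash
python3 - <<'E'
from h import *
print(arm.read_state()['position'])
save('wrist','w4.png')
E
```

```text
[618.9823396  -50.97261794 154.60508741]
```

View pics/w4.png

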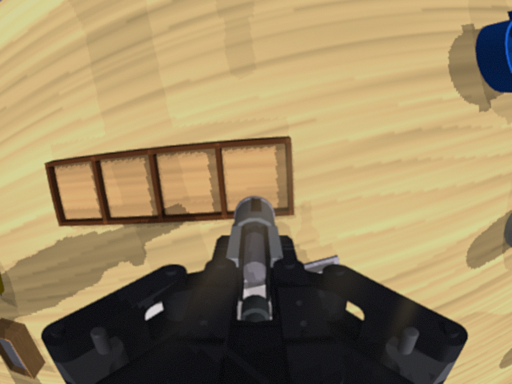

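The tray's outer corners show at (47,162), (291,138), (293,213) and (60,224). I'll check the bay centres with them.

```bash
python3 - <<'E'
from h import *
c=np.array([plane('w4.png',p,18) for p in [(47,162),(291,138),(293,213),(60,224)]]); m=c.mean(0)[:2]
y=(c[0]+c[3]-c[1]-c[2])[:2]/2; L=np.linalg.norm(y); print(c.round(0).tolist(),m,L)
for k in (102,34,-34,-102): print(k,(m+k*y/L).round(1))
E
```

```text
[[703.0, 172.0, 18.0], [649.0, -96.0, 18.0], [574.0, -80.0, 18.0], [628.0, 188.0, 18.0]] [638.52086393  45.897005  ] 273.49283378953834
102 [658.7 145.9]
34 [645.2  79.2]
-34 [631.8  12.6]
-102 [618.4 -54.1]
```

Request:
{"fn": "servo_tool", "kwargs": {
  "rows": [
    [[0,0,1,10,0,0,0],[0,0,2,35,0,0,0],[0,0,2,65,0,0,0],[0,0,2,88,0,0,0],[0,0,2,96,0,0,0],[0,0,2,99,0,0,0],[0,0,2,100,0,0,0],[0,0,2,101,0,0,0],[0,0,2,102,0,0,0],[0,0,2,102,0,0,0]]
  ]
}}

```text
clock: 7.35
position: [618.9, -53.7, 52.5]
ee_rot: [0.991, -0.134, 0.0, -0.0]
contact_force: [0.1, -0.4, -1.6]
gripper_width: 10.2
grasp_force: 58.5
```

Request:
{"fn": "servo_tool", "kwargs": {
  "rows": [
    [[0,0,0,0.5,0,0,0],[0,0,0,1,0,0,0],[0,0,0,1.5,0,0,0],[0,0,0,1.5,0,0,0],[0,0,0,1.5,0,0,0]]
  ]
}}

```text
clock: 7.98
position: [619.2, -53.7, 52.3]
ee_rot: [0.991, -0.133, 0.001, 0.0]
contact_force: [-1.9, 0.8, 6.7]
gripper_width: 9.8
grasp_force: 59.1
```

Contact: +6.7 N. Releasing and rising.

Request:
{"fn": "servo_tool", "kwargs": {
  "rows": [
    [[20,0,0,0,0,0,0],[40,0,0,0,0,0,0],[40,0,0,0,0,0,0],[40,0,0,0,0,0,0],[40,0,0,-10,0,0,0],[40,0,0,-40,0,0,0],[40,0,0,-80,0,0,0],[40,0,0,-103,0,0,0]]
  ]
}}

```text
clock: 8.98
position: [619.9, -53.7, 157.1]
ee_rot: [0.991, -0.133, 0.002, -0.0]
contact_force: [-0.5, -0.1, 0.1]
gripper_width: 39.9
grasp_force: 0.0
```

```bash
python3 - <<'E'
from h import *
print(toolshift((468,57,154)),arm.read_state()['position'])
E
```

```text
[-175.7  -66.6    2.4] [619.87044085 -53.6805515  157.0581456 ]
```

Request:
{"fn": "servo_tool", "kwargs": {
  "rows": [
    [[40,-35,-13,0,0,0,0],[40,-87,-33,0,0,0,0],[40,-140,-53,0,0,0,0],[40,-165,-62,0,0,0,0],[40,-175,-66,0,0,0,0],[40,-175,-66,0,0,0,0],[40,-175,-66,0,0,0,0],[40,-175,-66,0,0,0,0],[40,-175,-66,0,0,0,0]]
  ]
}}

```text
clock: 10.1
position: [467.9, 55.9, 153.5]
ee_rot: [0.991, -0.134, -0.0, 0.0]
contact_force: [0.4, 0.1, 0.7]
gripper_width: 39.9
grasp_force: 0.0
```

```bash
python3 - <<'E'
from h import *
print(toolshift((467.7,57,54.3)),arm.read_state()['position'])
save('wrist','w5.png')
E
```

```text
[-0.4 -1.1 99.2] [467.8737951   55.89183451 153.54573939]
```

View pics/w5.png

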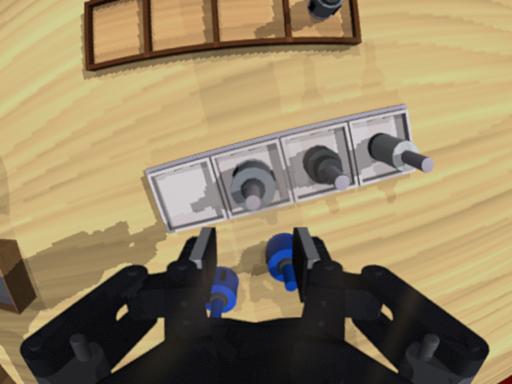

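saw_large's tip shows at (254,202), centred between the fingers; saw_small stands in its bay.

Request:
{"fn": "servo_tool", "kwargs": {
  "rows": [
    [[40,0,-1,25,0,0,0],[40,0,-1,55,0,0,0],[40,0,-1,82,0,0,0],[40,0,-1,99,0,0,0],[40,0,-1,99,0,0,0],[0,0,-1,99,0,0,0],[0,0,-1,99,0,0,0],[0,0,-1,99,0,0,0],[0,0,-1,99,0,0,0],[0,0,-1,99,0,0,0]]
  ]
}}

```text
clock: 11.4
position: [468.6, 57.5, 55.7]
ee_rot: [0.991, -0.133, 0.001, -0.0]
contact_force: [0.8, -0.2, 6.6]
gripper_width: 9.9
grasp_force: 58.7
```

Request:
{"fn": "servo_tool", "kwargs": {
  "rows": [
    [[0,0,0,-10,0,0,0],[0,0,0,-30,0,0,0],[0,0,0,-55,0,0,0],[0,0,0,-80,0,0,0],[0,0,0,-95,0,0,0],[0,0,0,-100,0,0,0],[0,0,0,-100,0,0,0],[0,0,0,-100,0,0,0]]
  ]
}}

```text
clock: 12.4
position: [467.1, 57.0, 154.0]
ee_rot: [0.991, -0.134, -0.001, 0.0]
contact_force: [-0.8, 0.7, -1.7]
gripper_width: 9.9
grasp_force: 58.4
```

```bash
python3 - <<'E'
from h import *
print(toolshift((632,13,154)),arm.read_state()['position'])
for p,z in [((254,202),83),((341,181),93),((425,163),103)]: print(plane('w5.png',p,z).round(1))
E
```

```text
[170.6  -1.2  -0.3] [467.12803285  57.0096078  153.96436067]
[466.6  55.6  83. ]
[468.3 -10.8  93. ]
[467.7 -77.2 103. ]
```

Request:
{"fn": "servo_tool", "kwargs": {
  "rows": [
    [[0,15,0,0,0,0,0],[0,50,0,0,0,0,0],[0,90,-1,0,0,0,0],[0,130,-1,0,0,0,0],[0,157,-1,0,0,0,0],[0,170,-1,0,0,0,0],[0,170,-1,0,0,0,0],[0,170,-1,0,0,0,0],[0,170,-1,0,0,0,0]]
  ]
}}

```text
clock: 13.52
position: [631.3, 13.5, 155.2]
ee_rot: [0.991, -0.133, 0.0, -0.0]
contact_force: [0.0, 0.6, -1.9]
gripper_width: 9.9
grasp_force: 58.5
```

Request:
{"fn": "servo_tool", "kwargs": {
  "rows": [
    [[0,0,0,10,0,0,0],[0,0,0,35,0,0,0],[0,0,0,65,0,0,0],[0,0,0,88,0,0,0],[0,0,0,96,0,0,0],[0,0,0,99,0,0,0],[0,0,0,100,0,0,0],[0,0,0,101,0,0,0],[0,0,0,102,0,0,0],[0,0,0,102,0,0,0]]
  ]
}}

```text
clock: 14.78
position: [632.1, 13.2, 53.0]
ee_rot: [0.991, -0.134, 0.0, -0.0]
contact_force: [0.5, 0.0, -1.8]
gripper_width: 10.1
grasp_force: 58.5
```

Request:
{"fn": "servo_tool", "kwargs": {
  "rows": [
    [[0,0,0,0.5,0,0,0],[0,0,0,1,0,0,0],[0,0,0,1.5,0,0,0],[0,0,0,1.5,0,0,0],[0,0,0,1.5,0,0,0]]
  ]
}}

```text
clock: 15.4
position: [632.3, 13.2, 52.8]
ee_rot: [0.991, -0.133, 0.001, 0.0]
contact_force: [-2.3, 0.3, 6.2]
gripper_width: 9.9
grasp_force: 58.9
```

Contact again. Releasing, rising, then on to the socket.

Request:
{"fn": "servo_tool", "kwargs": {
  "rows": [
    [[20,0,0,0,0,0,0],[40,0,0,0,0,0,0],[40,0,0,0,0,0,0],[40,0,0,0,0,0,0],[40,0,0,-10,0,0,0],[40,0,0,-40,0,0,0],[40,0,0,-80,0,0,0],[40,0,0,-113,0,0,0]]
  ]
}}

```text
clock: 16.4
position: [632.4, 13.2, 166.8]
ee_rot: [0.991, -0.133, 0.001, -0.0]
contact_force: [0.3, -0.2, -0.6]
gripper_width: 39.8
grasp_force: 0.0
```

Request:
{"fn": "servo_tool", "kwargs": {
  "rows": [
    [[40,-30,13,0,0,0,0],[40,-75,33,0,0,0,0],[40,-120,53,0,0,0,0],[40,-143,62,0,0,0,0],[40,-152,66,0,0,0,0],[40,-152,66,0,0,0,0],[40,-152,66,0,0,0,0],[40,-152,66,0,0,0,0],[40,-152,66,0,0,0,0]]
  ]
}}

```text
clock: 17.52
position: [468.4, -10.1, 164.0]
ee_rot: [0.991, -0.134, -0.0, 0.0]
contact_force: [-0.5, -0.4, 0.8]
gripper_width: 40.1
grasp_force: 0.0
```

```bash
python3 - <<'E'
from h import *
print(toolshift((468,-10.7,64)),arm.read_state()['position'])
save('wrist','w6.png')
E
```

```text
[ -0.2   0.6 100. ] [468.36876098 -10.13136743 164.01744918]
```

View pics/w6.png

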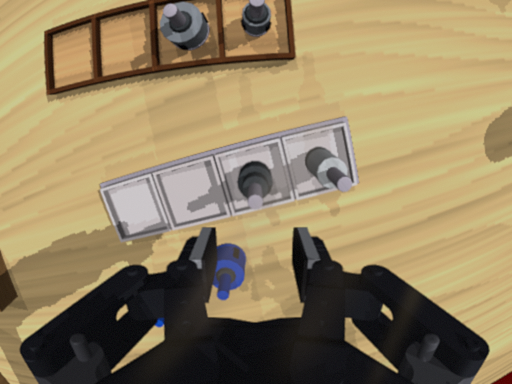

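Both saws stand upright in their bays, at (185,28) and (256,17). The socket tip is centred at (255,199).

Request:
{"fn": "servo_tool", "kwargs": {
  "rows": [
    [[40,0,0,25,0,0,0],[40,0,0,55,0,0,0],[40,0,0,82,0,0,0],[40,0,0,99,0,0,0],[40,0,0,99,0,0,0],[0,0,0,99,0,0,0],[0,0,0,99,0,0,0],[0,0,0,99,0,0,0],[0,0,0,99,0,0,0],[0,0,0,99,0,0,0]]
  ]
}}

```text
clock: 18.82
position: [468.8, -10.0, 66.2]
ee_rot: [0.991, -0.133, 0.001, -0.0]
contact_force: [-0.1, -0.1, 6.1]
gripper_width: 10.0
grasp_force: 58.6
```

Request:
{"fn": "servo_tool", "kwargs": {
  "rows": [
    [[0,0,0,-10,0,0,0],[0,0,0,-30,0,0,0],[0,0,0,-55,0,0,0],[0,0,0,-80,0,0,0],[0,0,0,-95,0,0,0],[0,0,0,-100,0,0,0],[0,0,0,-100,0,0,0],[0,0,0,-100,0,0,0]]
  ]
}}

```text
clock: 19.82
position: [467.3, -10.3, 164.5]
ee_rot: [0.991, -0.134, -0.001, 0.0]
contact_force: [0.4, -0.1, -1.4]
gripper_width: 9.8
grasp_force: 58.4
```

```bash
python3 - <<'E'
from h import *
print(toolshift((645,80,165)),arm.read_state()['position'])
E
```

```text
[ 147.4 -134.2   -0.9] [467.290164   -10.33444945 164.46975867]
```

Request:
{"fn": "servo_tool", "kwargs": {
  "rows": [
    [[0,10,-9,0,0,0,0],[0,37,-33,0,0,0,0],[0,70,-63,0,0,0,0],[0,103,-93,0,0,0,0],[0,130,-117,0,0,0,0],[0,143,-130,0,0,0,0],[0,147,-134,0,0,0,0],[0,147,-134,0,0,0,0],[0,147,-134,0,0,0,0],[0,147,-134,0,0,0,0]]
  ]
}}

```text
clock: 21.08
position: [644.7, 79.8, 165.7]
ee_rot: [0.991, -0.134, 0.0, -0.0]
contact_force: [-0.2, 0.5, -1.7]
gripper_width: 9.8
grasp_force: 58.5
```

Request:
{"fn": "servo_tool", "kwargs": {
  "rows": [
    [[0,0,0,10,0,0,0],[0,0,0,35,0,0,0],[0,0,0,65,0,0,0],[0,0,0,88,0,0,0],[0,0,0,96,0,0,0],[0,0,0,99,0,0,0],[0,0,0,100,0,0,0],[0,0,0,101,0,0,0],[0,0,0,102,0,0,0],[0,0,0,102,0,0,0]]
  ]
}}

```text
clock: 22.32
position: [645.2, 80.1, 63.5]
ee_rot: [0.991, -0.134, 0.0, -0.0]
contact_force: [0.8, 0.5, -2.0]
gripper_width: 9.8
grasp_force: 58.5
```

Request:
{"fn": "servo_tool", "kwargs": {
  "rows": [
    [[0,0,0,0.5,0,0,0],[0,0,0,1,0,0,0],[0,0,0,1.5,0,0,0],[0,0,0,1.5,0,0,0],[0,0,0,1.5,0,0,0]]
  ]
}}

```text
clock: 22.95
position: [645.6, 80.1, 63.3]
ee_rot: [0.991, -0.133, 0.001, -0.0]
contact_force: [-1.5, -0.6, 5.3]
gripper_width: 10.0
grasp_force: 59.3
```

Request:
{"fn": "servo_tool", "kwargs": {
  "rows": [
    [[20,0,0,0,0,0,0],[40,0,0,0,0,0,0],[40,0,0,0,0,0,0],[40,0,0,0,0,0,0],[40,0,0,-10,0,0,0],[40,0,0,-40,0,0,0],[40,0,0,-80,0,0,0],[40,0,0,-113,0,0,0]]
  ]
}}

```text
clock: 23.95
position: [645.6, 80.2, 177.4]
ee_rot: [0.991, -0.133, 0.001, -0.0]
contact_force: [-0.2, 0.4, -0.2]
gripper_width: 40.1
grasp_force: 0.0
```

Request:
{"fn": "servo_tool", "kwargs": {
  "rows": [
    [[40,-15,23,0,0,0,0],[40,-45,70,0,0,0,0],[40,-76,117,0,0,0,0],[40,-105,161,0,0,0,0],[40,-122,188,0,0,0,0],[40,-129,198,0,0,0,0],[40,-129,198,0,0,0,0],[40,-129,198,0,0,0,0],[40,-129,198,0,0,0,0]]
  ]
}}

```text
clock: 25.08
position: [469.2, -76.1, 174.7]
ee_rot: [0.991, -0.133, -0.0, 0.0]
contact_force: [0.3, -0.1, 0.2]
gripper_width: 40.2
grasp_force: 0.0
```

```bash
python3 - <<'E'
from h import *
print(toolshift((467.7,-77,74)),arm.read_state()['position'])
save('wrist','w7.png')
E
```

```text
[ -1.2   1.3 100.7] [469.20721948 -76.09756344 174.66378489]
```

View pics/w7.png

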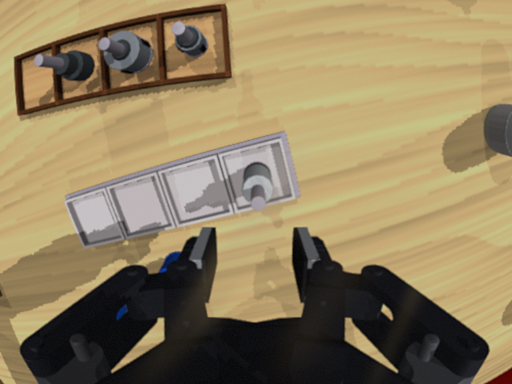

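The three placed parts stand upright in their bays. The core bit tip is at (259,202), roughly centred.

Request:
{"fn": "servo_tool", "kwargs": {
  "rows": [
    [[40,-1,1,25,0,0,0],[40,-1,1,55,0,0,0],[40,-1,1,82,0,0,0],[40,-1,1,100,0,0,0],[40,-1,1,100,0,0,0],[0,-1,1,100,0,0,0],[0,-1,1,100,0,0,0],[0,-1,1,100,0,0,0],[0,-1,1,100,0,0,0],[0,-1,1,100,0,0,0]]
  ]
}}

```text
clock: 26.38
position: [468.0, -77.3, 75.6]
ee_rot: [0.991, -0.133, 0.001, -0.0]
contact_force: [-0.2, 0.6, 5.3]
gripper_width: 10.0
grasp_force: 58.9
```

Request:
{"fn": "servo_tool", "kwargs": {
  "rows": [
    [[0,0,0,-10,0,0,0],[0,0,0,-30,0,0,0],[0,0,0,-55,0,0,0],[0,0,0,-80,0,0,0],[0,0,0,-95,0,0,0],[0,0,0,-100,0,0,0],[0,0,0,-100,0,0,0],[0,0,0,-100,0,0,0]]
  ]
}}

```text
clock: 27.38
position: [466.4, -77.4, 173.9]
ee_rot: [0.991, -0.134, -0.001, 0.0]
contact_force: [0.7, 0.5, -2.2]
gripper_width: 10.1
grasp_force: 58.5
```

```bash
python3 - <<'E'
from h import *
print(toolshift((658.5,147,174)),arm.read_state()['position'])
E
```

```text
[ 125.8 -267.3   -0.5] [466.43435789 -77.42849021 173.9149789 ]
```

Request:
{"fn": "servo_tool", "kwargs": {
  "rows": [
    [[0,9,-20,0,0,0,0],[0,30,-63,0,0,0,0],[0,52,-110,0,0,0,0],[0,74,-157,0,0,0,0],[0,96,-204,0,0,0,0],[0,114,-243,0,0,0,0],[0,123,-262,0,0,0,0],[0,126,-267,0,0,0,0],[0,126,-267,0,0,0,0],[0,126,-267,0,0,0,0]]
  ]
}}

```text
clock: 28.62
position: [658.8, 146.1, 174.9]
ee_rot: [0.991, -0.134, -0.0, 0.0]
contact_force: [-0.3, 1.0, -1.3]
gripper_width: 9.9
grasp_force: 58.6
```

Request:
{"fn": "servo_tool", "kwargs": {
  "rows": [
    [[0,0,0,10,0,0,0],[0,0,0,35,0,0,0],[0,0,0,65,0,0,0],[0,0,0,88,0,0,0],[0,0,0,96,0,0,0],[0,0,0,99,0,0,0],[0,0,0,100,0,0,0],[0,0,0,101,0,0,0],[0,0,0,102,0,0,0],[0,0,0,102,0,0,0]]
  ]
}}

```text
clock: 29.88
position: [659.3, 146.8, 73.0]
ee_rot: [0.991, -0.133, 0.0, -0.0]
contact_force: [-0.9, -0.4, -1.9]
gripper_width: 9.8
grasp_force: 58.6
```

Request:
{"fn": "servo_tool", "kwargs": {
  "rows": [
    [[0,0,0,0.5,0,0,0],[0,0,0,1,0,0,0],[0,0,0,1.5,0,0,0],[0,0,0,1.5,0,0,0],[0,0,0,1.5,0,0,0]]
  ]
}}

```text
clock: 30.5
position: [659.7, 146.8, 72.8]
ee_rot: [0.991, -0.133, 0.001, -0.0]
contact_force: [-1.4, -0.7, 5.2]
gripper_width: 9.8
grasp_force: 59.3
```

Request:
{"fn": "servo_tool", "kwargs": {
  "rows": [
    [[20,0,0,0,0,0,0],[40,0,0,0,0,0,0],[40,0,0,0,0,0,0],[40,0,0,0,0,0,0],[40,0,0,-10,0,0,0],[40,0,0,-40,0,0,0],[40,0,0,-80,0,0,0],[40,0,0,-120,0,0,0],[40,0,0,-120,0,0,0]]
  ]
}}

```text
clock: 31.62
position: [661.6, 147.4, 197.0]
ee_rot: [0.991, -0.133, 0.004, -0.002]
contact_force: [-0.1, 0.0, 0.4]
gripper_width: 39.7
grasp_force: 0.0
```

Request:
{"fn": "servo_tool", "kwargs": {
  "rows": [
    [[40,-40,-20,0,0,0,0],[40,-90,-40,0,0,0,0],[40,-140,-60,0,0,0,0],[40,-170,-70,0,0,0,0],[40,-170,-70,0,0,0,0],[40,-170,-70,0,0,0,0],[40,-170,-70,0,0,0,0]]
  ]
}}

```text
clock: 32.5
position: [514.6, 258.6, 191.0]
ee_rot: [0.991, -0.134, -0.0, 0.0]
contact_force: [-0.1, -0.2, -0.9]
gripper_width: 39.7
grasp_force: 0.0
```

```bash
python3 - <<'E'
from h import *
save('scene','s9.png');save('top','t9.png')
a=cv2.resize(cv2.imread('pics/t9.png')[90:240,100:400],(600,300)); b=cv2.resize(cv2.imread('pics/s9.png')[80:270,80:440],(600,300))
cv2.imwrite('pics/fin.png',np.vstack([a,b]))
E
```

```text
(no output)
```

View pics/fin.png

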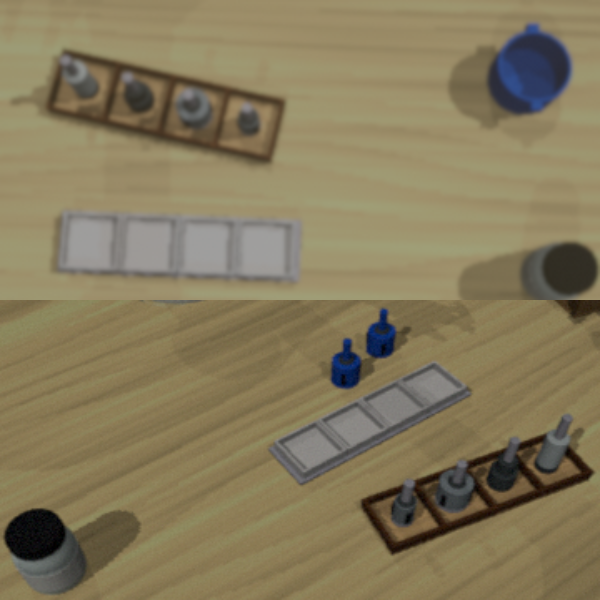

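All four stand upright, centred in the mirrored bays. The jar and the blue look-alikes have not moved.

```bash
python3 -c "
from bench import arm
print(arm.job_done())"
```

```text
the job is handed in; nothing more can be done
None
```

I moved all four accessories into the tray in mirrored order and handed the job in after about 33 s of robot time. The final pictures show each one upright in its own bay and the jar where it was; the hand-in call gave no verdict.

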